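# Stack the upper paint tray onto the lower one

## Robot

A 6-joint arm with a two-finger parallel gripper is mounted at the origin on a cart in front of the work surface, level with it; the furniture and walls round the work are solid. World frame = base frame: x ahead of the robot, y to its left, z up, the work surface at z = 0. Lengths are in m, angles in rad, forces in N, time in s.
With the tool pointing down it reaches from about 0.4 to 0.825 m from the base axis. Payload 7 kg.
Tool frame: the origin (TCP) lies at the very end of the fingers, on their centre line; the grasp point (between the pads) lies 19 mm behind it; z points along the fingers, y is the line along which they close (so a half turn about z gives the same grasp; the last joint's range is limited). The gripper opens to 88 mm and grips with 3 to 60 N. Pads are 19 mm wide; open, the fingers measure 130 mm over their backs; the gripper's body (78 mm by 193 mm) begins 47 mm behind the grasp point.
Start: joints at [-0.886, 0.359, 0.012, 0, -1.224, -0.288], TCP at [0.261, -0.623, 0.227] pointing down, gripper open.
Joint ranges: [-3.07, 3.07], [-1.43, 2.12], [-1.02, 1.25], [-3.03, 1.67], [-3.05, -0], [-3.03, 3.03]. Speed limits (rad/s): [2.39, 2.39, 3.01, 3.14, 3.14, 3.14].

## Interface

Orientations are given as [roll, pitch, yaw] about the fixed x, y, z axes, in that order (R = Rz(yaw) Ry(pitch) Rx(roll)).
In Python, from station import arm gives the robot as it stands. The module is installed in compiled form; this text tells all that it offers.
- The arm moves only by the shell command python3 -m crank 'ROWS' [FORCE]. ROWS is JSON, a list of rows, each an object of numbers: "dx", "dy", "dz": the shift along the world's x, y, z in m; "twist": the turn about the world's z in degrees; "grip": the opening, from -1 (shut) to 1 (fully open). A call has exactly 5 rows; each row is the pose to reach, as a shift and turn from the pose commanded when the call began; what a row does not reach only later rows make up. A row lasts 1/12 s, in which the tool goes at most 41.7 mm and 7.16 degrees, less where a joint would pass 70% of its speed; a pose out of reach is approached as far as the arm can. A call with a gripper value outside its range is refused whole. The fingers move at their own pace and stop on an object; FORCE is the grip in N (left out, the last holds). Time passes only in rows, so rows that repeat a pose let the fingers close, or fill a call up. It gives the time, the measured TCP pose, the force, the opening and the grip force at its end, in the units of the state.
- arm.get_state(): the state, without advancing time (a new reading comes with each control period).
- arm.grab_frame(name): name is "side" or "top" or "wrist"; returns the picture (420x560x3 uint8, red, green, blue); there is no depth.
- arm.get_calibration(name): a dict with "fx", "fy", "cx", "cy" (pixels), "cam_to_world" (4x4, takes a point from camera to world coordinates); the wrist camera has in their place "tool_from_camera" (4x4, takes a point from camera to tool coordinates, whose origin is the TCP and whose axes are the flange's). Camera axes: x right, y down, z forward; pixel columns grow to the right and rows downward; lengths in m; the calibration is good to about 2 mm. The wrist camera is an equidistant fisheye: a pixel r from the principal point sees the ray r / f radians off the axis. A picture is of the moment at which its call begins: read the wrist's pose just before it. get_calibration takes no time and is no camera call.
- arm.job_done(): hands the job in; it is judged then, once.
The state is a dict: "t": time; "q": joint angles; "qd": joint speeds; "joint_efforts": joint torques, N m; "eef_pos": TCP position; "ee_rot": TCP orientation; "force": force on the tool from outside, world axes, zero at the start; "moment": the same for the moment, N m; "width": finger opening in m; "gripper_force": force on a finger pad.
Only numpy, scipy, OpenCV 4.12 (cv2) and the standard library are available. Lean on these libraries where they do the work, as an engineer would, in place of code of your own. Each camera call takes 0.05 s, during which the arm holds its last target. There are 200 camera calls.

## Task

Put the loose paint tube into the lower tray, then lift the upper tray by its handle and stack it on the lower one with all four corner lugs dropped fully home in the sockets, so that it sits flush and level, and let go. The lower tray lies loosely somewhere inside its stand, so feel for the sockets gently, without leaning hard on the trays, and leave the bottle, glue stick and tape roll where they stand.

Things in the scene. Friction and masses are not known exactly. Their poses are not given: they have to be found in the camera images.
- base: Grey shallow stand fixed to the table, 232 x 182 mm, rim 16 mm high. Origin: centre of its underside, on the table; x long axis, y short axis, z up. In it, square to it, lies the white lower tray, whose place is NOT measured: its centre lies within +-10 mm of the stand's centre along x and along y. It shifts only when pushed sideways with over 25 N. A bump or press over 70 N is too rough.
- stack_mid (a point): Point over the stand's centre, 51 mm up, level with the top of the lower tray (open box, 200 x 150 mm outside, inner floor 10 mm above the table). In each inside corner is a solid block 40 x 40 mm, flat top at 51 mm, with a square blind socket 17 x 17 mm, 16 mm deep, 1 mm chamfer. Sockets lie +-80 mm (x) and +-55 mm (y) from the lower tray's own centre.
- tray_grip (a point): Centre of the upper tray's carrying handle: a bar 112 mm long (x), 14 mm wide (y), 16 mm high, on posts 50 mm either side of the middle; 56 mm free below the bar. It is on the tray's centre line, 105 mm above the lug tips. Its height over the table: 105 mm at the start, 156 mm when the lugs rest on the lower tray's blocks, 144 mm when fully home.
- upper_tray: Loose white upper tray, 0.28 to 0.56 kg, 200 (x) x 150 (y) mm, rim 47 mm high, centre of mass near its middle. It stands on four round corner lugs 14 mm across, 12 mm long, feet chamfered 1 mm, at +-80 mm (x) and +-55 mm (y); either way round fits the sockets. Home means its flat underside touches the lower tray. Origin: centre, level with the lug tips.
- tube_mid (a point): Middle of the ochre paint tube lying on the table, half-way up; long axis y 82 mm, 25 mm wide (x), 18 mm high, 40 g, cap at -y.
- tube: The same tube; origin in the middle of its underside, axes as tube_mid.
- ink: Bystander: dark ink bottle, 45 x 45 x 70 mm, origin at the centre of its underside.
- glue: Bystander: standing glue stick, 27 mm across, 92 mm high, origin at the centre of its underside.
- tape: Bystander: roll of tape lying flat, 90 mm across, 48 mm high, origin at the centre of its underside.
Not all that is in view belongs to the job. There is more than one size of the tube; the job needs the largest.

How it is judged:
By the outcome, as a careful person would: the job done as asked, in the order asked, and still so for the second after the job is handed in, with the robot touching nothing.
It also fails if it takes over 72 s, if anything falls off the work surface, if the arm or the gripper's body presses on something with over 40 N, if the wrist force passes 120 N, or if a joint passes its speed limit or range.

## Working session

There is one attempt and no reset: what is moved stays moved. The work goes in short steps, Python scripts to look and compute and a shell command to move; the robot and the scene stay as the last step left them, time stands still between calls to the robot, and variables do not carry over. Pictures are saved under pics/ and viewed, at most 10 in all, crops included, and the job is handed in when it is done.

```bash
mkdir -p pics; python3 - <<'E'
from station import arm
import cv2,numpy as np
s=arm.get_state();print({k:np.round(v,4).tolist() for k,v in s.items()})
for n in("top","side"):
    f=arm.grab_frame(n);cv2.imwrite(f"pics/{n}0.png",f[:,:,::-1]);c=arm.get_calibration(n);print(n,c)
print(arm.get_calibration("wrist"))
E
```

```text
{'t': 0.0, 'q': [-0.8859, 0.3594, 0.011, -0.0004, -1.2241, -0.2881], 'qd': [0.0012, -0.0005, 0.0016, 0.0005, 0.0019, -0.0003], 'joint_efforts': [-0.0008, -58.2712, 29.3047, 6.997, 0.0067, -0.0002], 'eef_pos': [0.2607, -0.6221, 0.2256], 'ee_rot': [3.1399, -0.0001, -2.7449], 'force': [-0.7669, 0.5712, -0.3826], 'moment': [-0.0282, 0.0193, -0.0366], 'gripper_force': 0.0, 'width': 0.0877}
top {'fx': 461.06286264570906, 'fy': 461.06286264570906, 'cx': 282.4161331830585, 'cy': 199.79009729534027, 'cam_to_world': array([[-0.01896219, -0.99877726,  0.04565551,  0.52642562],
       [-0.99981426,  0.0190997 ,  0.00257732,  0.08893596],
       [-0.00344618, -0.04559816, -0.99895392,  1.07237245],
       [ 0.        ,  0.        ,  0.        ,  1.        ]])}
side {'fx': 466.9549992558134, 'fy': 466.9549992558134, 'cx': 281.6539552652014, 'cy': 212.943767648517, 'cam_to_world': array([[-0.9981094 , -0.02693871,  0.05524425,  0.5197714 ],
       [-0.0605752 ,  0.58331857, -0.80998153,  1.01695274],
       [-0.01040514, -0.81179662, -0.58384757,  0.74984575],
       [ 0.        ,  0.        ,  0.        ,  1.        ]])}
{'fx': 325.19226210127806, 'fy': 325.19226210127806, 'cx': 277.40321915264377, 'cy': 205.97501412533182, 'tool_from_camera': array([[-4.33545346e-04, -9.52629123e-01, -3.04134124e-01,
         8.30102216e-02],
       [ 9.99999885e-01, -4.74653349e-04,  6.12338634e-05,
         5.92277971e-04],
       [-2.02691442e-04, -3.04134062e-01,  9.52629220e-01,
        -1.56922446e-01],
       [ 0.00000000e+00,  0.00000000e+00,  0.00000000e+00,
         1.00000000e+00]])}
```

View pics/top0.png

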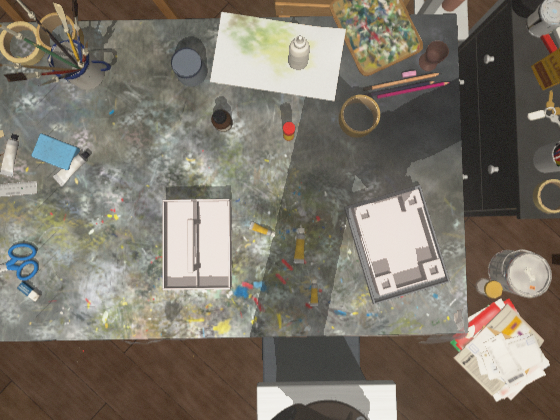

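View pics/side0.png

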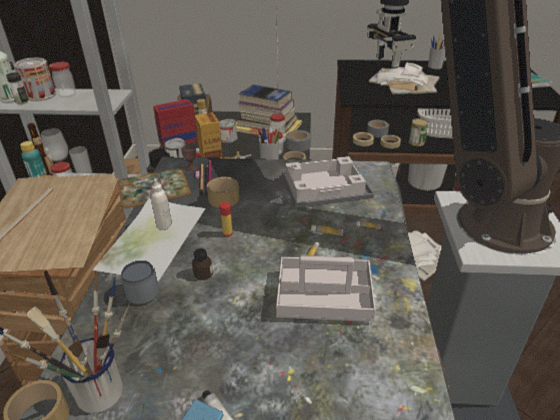

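The top view shows the upper tray at about (197,243), the stand with the lower tray, rotated, at (397,245), and ochre tubes at (261,229), (299,246) and (314,296). The ink is at (221,120), the glue at (289,130) and the tape at (360,115). Next I measure these.

```bash
cat > h.py <<'E'
import numpy as np,cv2
from station import arm
def ray(n,uv,z):
    c=arm.get_calibration(n);T=c["cam_to_world"]
    uv=np.atleast_2d(np.array(uv,float))
    d=np.c_[(uv[:,0]-c["cx"])/c["fx"],(uv[:,1]-c["cy"])/c["fy"],np.ones(len(uv))]@T[:3,:3].T
    return T[:3,3]+d*((z-T[2,3])/d[:,2])[:,None]
def wray(uv,z,s):
    from scipy.spatial.transform import Rotation as R
    c=arm.get_calibration("wrist");T=c["tool_from_camera"]
    uv=np.atleast_2d(np.array(uv,float));p=(uv-[c["cx"],c["cy"]])/c["fx"]
    r=np.linalg.norm(p,axis=1)[:,None]+1e-12
    d=np.c_[np.sin(r)*p/r,np.cos(r)]@T[:3,:3].T
    W=R.from_euler("xyz",s["ee_rot"]).as_matrix()
    o=np.array(s["eef_pos"])+W@T[:3,3];d=d@W.T
    return o+d*((z-o[2])/d[:,2])[:,None]
def rect(n,cnt,z):
    P=ray(n,cnt.reshape(-1,2),z)[:,:2].astype(np.float32)*1000
    (c,(a,b),t)=cv2.minAreaRect(P)
    if a<b:a,b,t=b,a,t+90
    return np.round(c,1),round(a,1),round(b,1),round((t+90)%180-90,1)
E
python3 - <<'E'
from h import *
f=cv2.imread("pics/top0.png");h=cv2.cvtColor(f,cv2.COLOR_BGR2HSV)
m=cv2.inRange(h,(12,110,90),(30,255,255));m[:200]=0;m[330:]=0
for c in cv2.findContours(m,0,2)[0]:
    if cv2.contourArea(c)>25:print("ochre",cv2.boundingRect(c),rect("top",c,.012))
m=cv2.inRange(h,(0,0,170),(180,60,255));m[:170]=0;m[320:]=0;m[:,:150]=0;m[:,460:]=0
m=cv2.morphologyEx(m,cv2.MORPH_CLOSE,np.ones((9,9)))
for c in cv2.findContours(m,0,2)[0]:
    if cv2.contourArea(c)>800:print("white",cv2.boundingRect(c),rect("top",c,.051))
# stand known approx
for n,uv,z in(("ink",(221,119),.06),("glue",(289,127),.09),("tape",(360,115),.048)):print(n,ray("top",uv,z).round(3))
a=cv2.resize(f[185:310,150:250],None,fx=4,fy=4,interpolation=2)
b=cv2.resize(f[185:310,335:455],None,fx=4,fy=4,interpolation=2)
cv2.imwrite("pics/crop0.png",np.hstack([a[:, 40:340],b]))
E
```

```text
ochre (213, 321, 16, 9) (array([292.5, 237.9]), 34.1, 18.0, 89.0)
ochre (504, 316, 18, 14) (array([ 280.2, -425.8]), 40.4, 20.0, -44.5)
ochre (311, 288, 7, 15) (array([356.2,  23.8]), 31.7, 13.7, -1.2)
ochre (484, 281, 19, 18) (array([ 361.2, -384.2]), 41.0, 38.4, 88.9)
ochre (294, 239, 11, 20) (array([462.4,  55.7]), 44.4, 21.0, -5.0)
ochre (252, 223, 16, 11) (array([509. , 144.8]), 34.0, 15.5, 64.5)
white (150, 197, 125, 123) (array([444.7, 250.3]), 272.2, 268.4, 87.2)
white (355, 189, 105, 131) (array([ 432.2, -185.8]), 301.8, 175.4, 18.2)
ink [[0.755 0.224 0.06 ]]
glue [[0.728 0.074 0.09 ]]
tape [[ 0.76  -0.086  0.048]]
```

View pics/crop0.png

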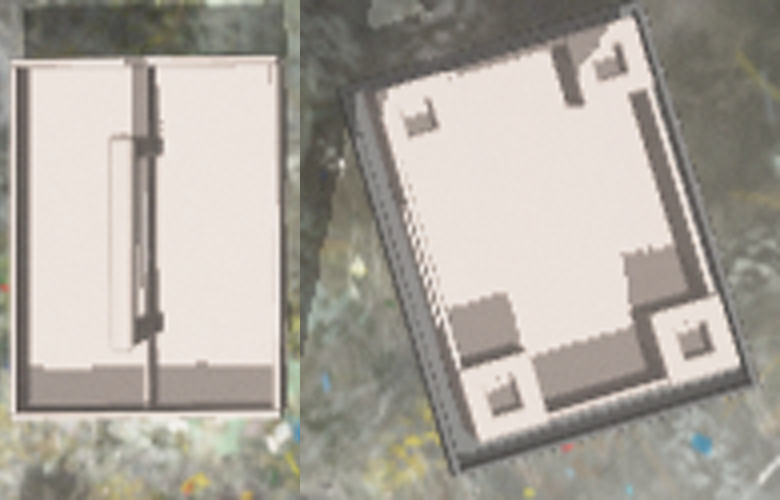

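The crop shows the handle bar centre near top-image pixel (190,246). The sockets are at crop (420,116), (611,61), (692,340) and (502,397), which puts the stand at a yaw of about 16 to 18°.

```bash
python3 - <<'E'
from h import *
print("handle",ray("top",[(160+x/4,185+y/4) for x,y in((121,243),(120,136),(121,349))],.113).round(4))
print("rim", ray("top",[(160+x/4,185+y/4) for x,y in((13,60),(283,60),(283,412),(15,414))],.047).round(4))
S=np.array([((x-300)/4+335,185+y/4) for x,y in((420,116),(611,61),(692,340),(502,397))])
P=ray("top",S,.051);print("sock",P.round(4),P.mean(0).round(4))
for a,b in((0,3),(1,2),(1,0),(2,3)):
    d=P[a]-P[b];print(np.hypot(*d[:2]).round(4),np.degrees(np.arctan2(d[1],d[0])).round(2))
B=np.array([((x-300)/4+335,185+y/4) for x,y in((343,88),(638,5),(751,380),(455,473))])
Q=ray("top",B,.016);print("stand",Q.round(4),Q.mean(0).round(4),np.hypot(*(Q[0]-Q[1])[:2]),np.hypot(*(Q[0]-Q[3])[:2]),np.degrees(np.arctan2(*(Q[0]-Q[3])[1::-1])))
f=cv2.imread("pics/top0.png")
a=cv2.resize(f[210:310,245:330],None,fx=5,fy=5,interpolation=2);cv2.imwrite("pics/tubes.png",a)
E
```

```text
handle [[0.4785 0.2844 0.113 ]
 [0.5339 0.2844 0.113 ]
 [0.4238 0.285  0.113 ]]
rim [[0.5779 0.3571 0.047 ]
 [0.575  0.2066 0.047 ]
 [0.3805 0.2093 0.047 ]
 [0.3822 0.3574 0.047 ]]
sock [[ 0.5381 -0.0906  0.051 ]
 [ 0.5666 -0.1971  0.051 ]
 [ 0.4122 -0.2367  0.051 ]
 [ 0.383  -0.1314  0.051 ]] [ 0.475  -0.1639  0.051 ]
0.1604 14.75
0.1594 14.39
0.1103 -75.06
0.1093 -74.51
stand [[ 0.5554 -0.0531  0.016 ]
 [ 0.5998 -0.2234  0.016 ]
 [ 0.3851 -0.2806  0.016 ]
 [ 0.3358 -0.1111  0.016 ]] [ 0.469 -0.167  0.016] 0.17598385689365345 0.22711096193019228 14.789701497169592
```

View pics/tubes.png

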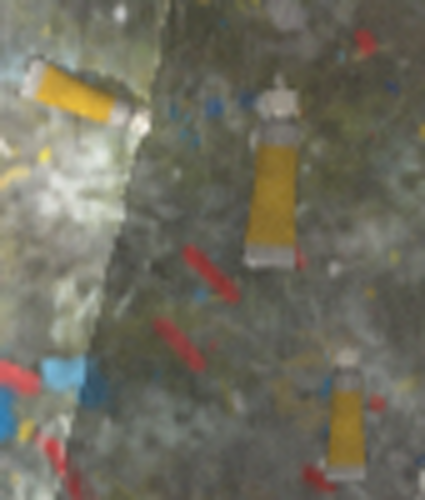

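The largest tube is the upper-right one. In the crop its cap tip is near (280,75) and its tail near (270,268), and the other two are clearly smaller.

```bash
python3 - <<'E'
from h import *
P=ray("top",[(245+x/5,210+y/5) for x,y in((279,78),(270,266),(274,172),(278,100),(271,255))],.009);print(P.round(4))
for a,b in((0,1),(3,4)):
    d=P[a]-P[b];print(np.hypot(*d[:2]),np.degrees(np.arctan2(d[1],d[0])))
E
python3 -m crank '[{"dx":0.03,"dy":0.025,"dz":0.005,"twist":-5},{"dx":0.06,"dy":0.05,"dz":0.01,"twist":-10},{"dx":0.09,"dy":0.075,"dz":0.02,"twist":-15},{"dx":0.11,"dy":0.11,"dz":0.02,"twist":-20},{"dx":0.13,"dy":0.145,"dz":0.02,"twist":-25}]' 20
```

```text
[[0.5147 0.0505 0.009 ]
 [0.4287 0.0564 0.009 ]
 [0.4716 0.0537 0.009 ]
 [0.5046 0.0512 0.009 ]
 [0.4337 0.0558 0.009 ]]
0.08623381898780909 -3.9349999265572038
0.07107221641036741 -3.7798105566435876invalid input at $[0]: expected keys dx, dy, dz, twist, grip
```

```bash
python3 -m crank '[{"dx":0.03,"dy":0.025,"dz":0.005,"twist":-5,"grip":1},{"dx":0.06,"dy":0.05,"dz":0.01,"twist":-10,"grip":1},{"dx":0.09,"dy":0.075,"dz":0.02,"twist":-15,"grip":1},{"dx":0.11,"dy":0.11,"dz":0.02,"twist":-20,"grip":1},{"dx":0.13,"dy":0.145,"dz":0.02,"twist":-25,"grip":1}]' 20
python3 -m crank '[{"dx":0.015,"dy":0.038,"dz":0,"twist":-1.5,"grip":1},{"dx":0.03,"dy":0.076,"dz":0,"twist":-1.5,"grip":1},{"dx":0.04,"dy":0.115,"dz":0,"twist":-1.5,"grip":1},{"dx":0.05,"dy":0.155,"dz":0,"twist":-1.5,"grip":1},{"dx":0.06,"dy":0.195,"dz":0,"twist":-1.5,"grip":1}]'
python3 -m crank '[{"dx":0.005,"dy":0.041,"dz":0,"twist":0,"grip":1},{"dx":0.005,"dy":0.082,"dz":0,"twist":0,"grip":1},{"dx":0.005,"dy":0.123,"dz":0,"twist":0,"grip":1},{"dx":0.005,"dy":0.163,"dz":0,"twist":0,"grip":1},{"dx":0.005,"dy":0.203,"dz":0,"twist":0,"grip":1}]'
```

```text
t: 0.52
eef_pos: [0.3919, -0.4763, 0.2463]
ee_rot: [3.141, -0.0, 3.097]
force: [1.1, 0.1, -0.1]
width: 0.0878
gripper_force: 0.0
t: 0.93
eef_pos: [0.4508, -0.2806, 0.2462]
ee_rot: [3.141, -0.0, 3.076]
force: [1.5, 0.3, -0.5]
width: 0.0879
gripper_force: 0.0
t: 1.35
eef_pos: [0.4552, -0.0777, 0.2465]
ee_rot: [3.141, 0.0, 3.076]
force: [0.6, -0.3, 1.1]
width: 0.0877
gripper_force: 0.0
```

```bash
python3 -m crank '[{"dx":0.005,"dy":0.035,"dz":-0.02,"twist":0,"grip":1},{"dx":0.01,"dy":0.07,"dz":-0.04,"twist":0,"grip":1},{"dx":0.016,"dy":0.1,"dz":-0.06,"twist":0,"grip":1},{"dx":0.016,"dy":0.131,"dz":-0.08,"twist":0,"grip":1},{"dx":0.016,"dy":0.131,"dz":-0.1,"twist":0,"grip":1}]'
python3 - <<'E'
from h import *
s=arm.get_state();print(np.round(s["eef_pos"],4),np.round(s["ee_rot"],4))
f=arm.grab_frame("wrist")[:,:,::-1].copy();cv2.imwrite("pics/w1.png",f)
h=cv2.cvtColor(f,cv2.COLOR_BGR2HSV);m=cv2.inRange(h,(12,110,90),(30,255,255))
for c in cv2.findContours(m,0,2)[0]:
    if cv2.contourArea(c)>300:
        P=wray(c.reshape(-1,2),.015,s)[:,:2].astype(np.float32)*1000;print(cv2.boundingRect(c),cv2.minAreaRect(P))
E
```

```text
t: 1.77
eef_pos: [0.4724, 0.0555, 0.1458]
ee_rot: [3.141, 0.001, 3.079]
force: [0.2, 0.4, 1.1]
width: 0.0874
gripper_force: 0.0
[0.4724 0.0555 0.1458] [3.1407e+00 1.1000e-03 3.0791e+00]
(250, 317, 264, 38) ((663.7320556640625, 192.54498291015625), (361.67901611328125, 24.342432022094727), 86.40158081054688)
(353, 213, 33, 21) ((504.1067810058594, 143.48744201660156), (30.701536178588867, 16.368423461914062), 72.6047592163086)
(264, 157, 26, 53) ((459.6462707519531, 56.04144287109375), (22.366106033325195, 48.885494232177734), 86.3865737915039)
(224, 52, 20, 38) ((355.38177490234375, 26.124309539794922), (16.78717803955078, 32.74077606201172), 89.88323211669922)
```

View pics/w1.png

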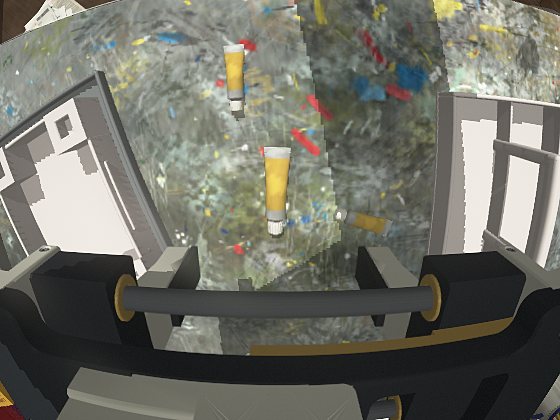

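The wrist view shows the tube between the fingers (ochre at 264–290, 157–210). It agrees with the top view to within 3 mm, so I descend and grip.

```bash
python3 -m crank '[{"dx":-0.002,"dy":-0.002,"dz":-0.035,"twist":0,"grip":1},{"dx":-0.003,"dy":-0.002,"dz":-0.07,"twist":0,"grip":0.5},{"dx":-0.003,"dy":-0.002,"dz":-0.1,"twist":0,"grip":0.2},{"dx":-0.003,"dy":-0.002,"dz":-0.125,"twist":0,"grip":0},{"dx":-0.003,"dy":-0.002,"dz":-0.14,"twist":0,"grip":0}]' 15
python3 -m crank '[{"dx":0,"dy":0,"dz":0,"twist":0,"grip":-0.6},{"dx":0,"dy":0,"dz":0,"twist":0,"grip":-1},{"dx":0,"dy":0,"dz":0,"twist":0,"grip":-1},{"dx":0,"dy":0,"dz":0,"twist":0,"grip":-1},{"dx":0,"dy":0,"dz":0,"twist":0,"grip":-1}]' 15
python3 -m crank '[{"dx":0,"dy":0,"dz":0,"twist":0,"grip":-1},{"dx":0,"dy":0,"dz":0.02,"twist":0,"grip":-1},{"dx":0,"dy":0,"dz":0.055,"twist":0,"grip":-1},{"dx":0,"dy":-0.0,"dz":0.09,"twist":0,"grip":-1},{"dx":0,"dy":0,"dz":0.125,"twist":0,"grip":-1}]' 15
```

```text
t: 2.23
eef_pos: [0.4675, 0.0482, 0.0045]
ee_rot: [-3.14, -0.003, 3.075]
force: [-0.7, 0.1, -0.9]
width: 0.0658
gripper_force: 0.0
t: 2.65
eef_pos: [0.4697, 0.0498, 0.0079]
ee_rot: [3.14, 0.002, 3.076]
force: [0.2, 0.1, -0.6]
width: 0.0332
gripper_force: 0.0
t: 3.07
eef_pos: [0.4684, 0.0492, 0.1335]
ee_rot: [-3.142, 0.0, 3.076]
force: [0.9, 0.7, -0.8]
width: 0.0022
gripper_force: 0.0
```

The fingers were still closing when the lift began, so the grasp missed. I'll check that the tube hasn't moved and go again.

```bash
python3 -m crank '[{"dx":0,"dy":0,"dz":0,"twist":0,"grip":0},{"dx":0,"dy":0,"dz":0,"twist":0,"grip":0},{"dx":0,"dy":0,"dz":0,"twist":0,"grip":0},{"dx":0,"dy":0,"dz":0,"twist":0,"grip":0},{"dx":0,"dy":0,"dz":0,"twist":0,"grip":0}]' 15
python3 - <<'E'
from h import *
s=arm.get_state();print(np.round(s["eef_pos"],4),np.round(s["ee_rot"],4),s["width"])
f=arm.grab_frame("wrist")[:,:,::-1].copy();cv2.imwrite("pics/w2.png",f)
h=cv2.cvtColor(f,cv2.COLOR_BGR2HSV);m=cv2.inRange(h,(12,110,90),(30,255,255))
for c in cv2.findContours(m,0,2)[0]:
    if cv2.contourArea(c)>300:
        P=wray(c.reshape(-1,2),.015,s)[:,:2].astype(np.float32)*1000;print(cv2.boundingRect(c),cv2.minAreaRect(P))
E
```

```text
t: 3.48
eef_pos: [0.4681, 0.0491, 0.1306]
ee_rot: [-3.141, -0.002, 3.076]
force: [0.3, 0.6, 0.3]
width: 0.0299
gripper_force: 0.0
[0.4681 0.0491 0.1306] [-3.1405e+00 -1.9000e-03  3.0758e+00] 0.02989648033502885
(146, 330, 304, 25) ((636.9425659179688, 66.08306121826172), (367.17633056640625, 22.95279312133789), 86.30762481689453)
(363, 221, 34, 23) ((503.895751953125, 143.13946533203125), (30.42291259765625, 16.139358520507812), 71.9208755493164)
(266, 165, 27, 55) ((459.56854248046875, 51.452423095703125), (22.1751708984375, 48.726318359375), 86.39620971679688)
(229, 54, 21, 40) ((355.3241271972656, 25.255901336669922), (16.60674476623535, 33.110137939453125), 86.20849609375)
```

```bash
python3 -m crank '[{"dx":0,"dy":0.001,"dz":-0.02,"twist":0,"grip":0},{"dx":0,"dy":0.002,"dz":-0.055,"twist":0,"grip":0},{"dx":0,"dy":0.002,"dz":-0.09,"twist":0,"grip":0},{"dx":0,"dy":0.002,"dz":-0.115,"twist":0,"grip":0},{"dx":0,"dy":0.002,"dz":-0.125,"twist":0,"grip":0}]' 15
python3 -m crank '[{"dx":0,"dy":0,"dz":0,"twist":0,"grip":-1},{"dx":0,"dy":0,"dz":0,"twist":0,"grip":-1},{"dx":0,"dy":0,"dz":0,"twist":0,"grip":-1},{"dx":0,"dy":0,"dz":0,"twist":0,"grip":-1},{"dx":0,"dy":0,"dz":0,"twist":0,"grip":-1}]' 15
python3 -m crank '[{"dx":0,"dy":0,"dz":0,"twist":0,"grip":-1},{"dx":0,"dy":0,"dz":0,"twist":0,"grip":-1},{"dx":0,"dy":0,"dz":0,"twist":0,"grip":-1},{"dx":0,"dy":0,"dz":0,"twist":0,"grip":-1},{"dx":0,"dy":0,"dz":0,"twist":0,"grip":-1}]' 15
```

```text
t: 3.95
eef_pos: [0.4662, 0.0501, 0.0026]
ee_rot: [-3.138, -0.006, 3.075]
force: [-0.2, -0.1, -0.2]
width: 0.0434
gripper_force: 0.0
t: 4.37
eef_pos: [0.4695, 0.0518, 0.0076]
ee_rot: [3.14, 0.002, 3.076]
force: [-0.1, 0.0, -1.0]
width: 0.0201
gripper_force: 14.2
t: 4.78
eef_pos: [0.4695, 0.0518, 0.0073]
ee_rot: [3.141, 0.001, 3.076]
force: [-1.0, -0.3, 7.1]
width: 0.0198
gripper_force: 15.1
```

```bash
python3 -m crank '[{"dx":0,"dy":0,"dz":0.02,"twist":0,"grip":-1},{"dx":0,"dy":0,"dz":0.05,"twist":0,"grip":-1},{"dx":0,"dy":0,"dz":0.08,"twist":0,"grip":-1},{"dx":0,"dy":0,"dz":0.11,"twist":0,"grip":-1},{"dx":0,"dy":-0.02,"dz":0.13,"twist":0,"grip":-1}]' 15
python3 -m crank '[{"dx":0,"dy":-0.035,"dz":0,"twist":4,"grip":-1},{"dx":0,"dy":-0.07,"dz":0,"twist":8,"grip":-1},{"dx":0,"dy":-0.105,"dz":0,"twist":12,"grip":-1},{"dx":0.003,"dy":-0.14,"dz":0,"twist":16,"grip":-1},{"dx":0.005,"dy":-0.17,"dz":0,"twist":18.4,"grip":-1}]' 15
python3 -m crank '[{"dx":0,"dy":-0.02,"dz":0,"twist":0,"grip":-1},{"dx":0,"dy":-0.026,"dz":0,"twist":0,"grip":-1},{"dx":0,"dy":-0.026,"dz":0,"twist":0,"grip":-1},{"dx":0,"dy":-0.026,"dz":0,"twist":0,"grip":-1},{"dx":0,"dy":-0.026,"dz":0,"twist":0,"grip":-1}]' 15
python3 - <<'E'
from h import *
s=arm.get_state();print(np.round(s["eef_pos"],4),np.round(s["ee_rot"],4),s["width"])
f=arm.grab_frame("wrist")[:,:,::-1].copy();cv2.imwrite("pics/w3.png",f)
E
```

```text
t: 5.2
eef_pos: [0.4701, 0.0331, 0.1396]
ee_rot: [3.14, 0.003, 3.078]
force: [1.7, -0.2, -0.8]
width: 0.0204
gripper_force: 14.2
t: 5.62
eef_pos: [0.4733, -0.1404, 0.1368]
ee_rot: [3.142, 0.0, -2.882]
force: [1.4, 0.6, 0.1]
width: 0.0201
gripper_force: 14.2
t: 6.03
eef_pos: [0.4737, -0.1638, 0.1365]
ee_rot: [3.141, -0.0, -2.886]
force: [0.3, 0.9, -0.2]
width: 0.0204
gripper_force: 14.1
[ 0.4737 -0.1638  0.1365] [ 3.1414 -0.     -2.8858] 0.020431519451626353
```

View pics/w3.png

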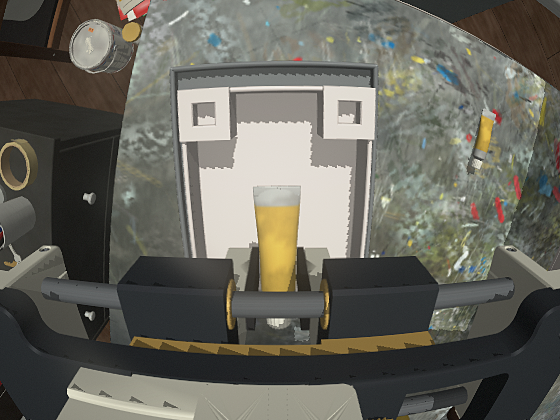

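The wrist view shows the tube held over the aligned lower tray, with the near sockets at about (204,114) and (349,112). Next I lower it, release it and retreat.

```bash
python3 - <<'E'
from h import *
s={"eef_pos":[0.4737,-0.1638,0.1365],"ee_rot":[3.1414,0,-2.8858]}
P=wray([(204.5,114),(349.5,112)],.051,s);print(P.round(4));d=P[0]-P[1];print(np.hypot(*d[:2]),np.degrees(np.arctan2(d[1],d[0])))
a=np.radians(14.65);print(P.mean(0)[:2]+.08*np.array([np.cos(a),np.sin(a)]))
E
python3 -m crank '[{"dx":0,"dy":0,"dz":-0.03,"twist":0,"grip":-1},{"dx":0,"dy":0,"dz":-0.06,"twist":0,"grip":-1},{"dx":0,"dy":0,"dz":-0.085,"twist":0,"grip":-1},{"dx":0,"dy":0,"dz":-0.105,"twist":0,"grip":-1},{"dx":0,"dy":0,"dz":-0.112,"twist":0,"grip":-1}]' 15
python3 -m crank '[{"dx":0,"dy":0,"dz":-0.002,"twist":0,"grip":-1},{"dx":0,"dy":0,"dz":-0.004,"twist":0,"grip":-1},{"dx":0,"dy":0,"dz":-0.006,"twist":0,"grip":-0.2},{"dx":0,"dy":0,"dz":-0.006,"twist":0,"grip":-0.1},{"dx":0,"dy":0,"dz":-0.006,"twist":0,"grip":-0.1}]' 15
python3 -m crank '[{"dx":0,"dy":0,"dz":0,"twist":0,"grip":-0.1},{"dx":0,"dy":0,"dz":0,"twist":0,"grip":-0.1},{"dx":0,"dy":0,"dz":0,"twist":0,"grip":-0.1},{"dx":0,"dy":0,"dz":0.02,"twist":0,"grip":-0.1},{"dx":0,"dy":0,"dz":0.05,"twist":0,"grip":-0.1}]' 15
```

```text
[[ 0.4119 -0.2356  0.051 ]
 [ 0.3831 -0.1312  0.051 ]]
0.108378918452381 -74.58173453191786
[ 0.47493637 -0.1631734 ]
t: 6.5
eef_pos: [0.4722, -0.1635, 0.022]
ee_rot: [3.14, -0.004, -2.885]
force: [-1.0, 0.4, -0.1]
width: 0.0199
gripper_force: 14.1
t: 6.92
eef_pos: [0.4746, -0.1645, 0.0195]
ee_rot: [-3.141, 0.002, -2.886]
force: [0.1, 0.2, 0.3]
width: 0.0347
gripper_force: 0.0
t: 7.33
eef_pos: [0.4716, -0.1645, 0.0669]
ee_rot: [3.14, -0.006, -2.887]
force: [1.3, 0.3, -0.3]
width: 0.0395
gripper_force: 0.0
```

```bash
python3 -m crank '[{"dx":0,"dy":0,"dz":0.03,"twist":0,"grip":0},{"dx":0,"dy":0,"dz":0.065,"twist":0,"grip":0},{"dx":0,"dy":0.01,"dz":0.1,"twist":-4,"grip":0},{"dx":0,"dy":0.04,"dz":0.125,"twist":-8,"grip":0},{"dx":0,"dy":0.08,"dz":0.13,"twist":-12,"grip":0}]' 30
python3 -m crank '[{"dx":0,"dy":0.041,"dz":0,"twist":-2.8,"grip":0},{"dx":0,"dy":0.082,"dz":0,"twist":-2.8,"grip":0},{"dx":0,"dy":0.123,"dz":0,"twist":-2.8,"grip":0},{"dx":0,"dy":0.164,"dz":0,"twist":-2.8,"grip":0},{"dx":0,"dy":0.205,"dz":0,"twist":-2.8,"grip":0}]'
python3 -m crank '[{"dx":0,"dy":0.041,"dz":0,"twist":0,"grip":0},{"dx":0,"dy":0.08,"dz":0,"twist":0,"grip":0},{"dx":0.004,"dy":0.12,"dz":0,"twist":0,"grip":0},{"dx":0.005,"dy":0.15,"dz":0,"twist":0,"grip":0},{"dx":0.005,"dy":0.164,"dz":0,"twist":0,"grip":0}]'
python3 -m crank '[{"dx":0,"dy":0,"dz":0,"twist":0,"grip":0},{"dx":0,"dy":0,"dz":0,"twist":0,"grip":0},{"dx":0,"dy":0,"dz":0,"twist":0,"grip":0},{"dx":0,"dy":0,"dz":0,"twist":0,"grip":0},{"dx":0,"dy":0,"dz":0,"twist":0,"grip":0}]'
python3 - <<'E'
from h import *
s=arm.get_state();print(np.round(s["eef_pos"],4).tolist(),np.round(s["ee_rot"],4).tolist())
f=arm.grab_frame("wrist")[:,:,::-1].copy();cv2.imwrite("pics/w4.png",f)
f=arm.grab_frame("top")[:,:,::-1].copy();cv2.imwrite("pics/top4.png",f)
b=cv2.resize(f[185:310,335:455],None,fx=3,fy=3,interpolation=2)
w=cv2.imread("pics/w4.png");v=np.zeros((420,920,3),np.uint8);v[:,:560]=w;v[:375,560:]=b
cv2.imwrite("pics/v4.png",cv2.resize(v,(800,365),interpolation=3))
E
```

```text
t: 7.75
eef_pos: [0.476, -0.0851, 0.2036]
ee_rot: [-3.141, 0.008, -3.102]
force: [2.7, 0.6, 0.4]
width: 0.0436
gripper_force: 0.0
t: 8.17
eef_pos: [0.4733, 0.1224, 0.1991]
ee_rot: [3.141, 0.001, 3.139]
force: [1.4, -0.8, 0.0]
width: 0.0439
gripper_force: 0.0
t: 8.58
eef_pos: [0.4789, 0.2879, 0.1983]
ee_rot: [3.141, 0.0, 3.141]
force: [0.9, -0.1, -1.0]
width: 0.0435
gripper_force: 0.0
t: 9.0
eef_pos: [0.479, 0.2834, 0.1989]
ee_rot: [3.141, 0.0, 3.138]
force: [0.3, 0.8, -0.0]
width: 0.0441
gripper_force: 0.0
[0.479, 0.2834, 0.1989] [3.1413, 0.0003, 3.1375]
```

View pics/v4.png

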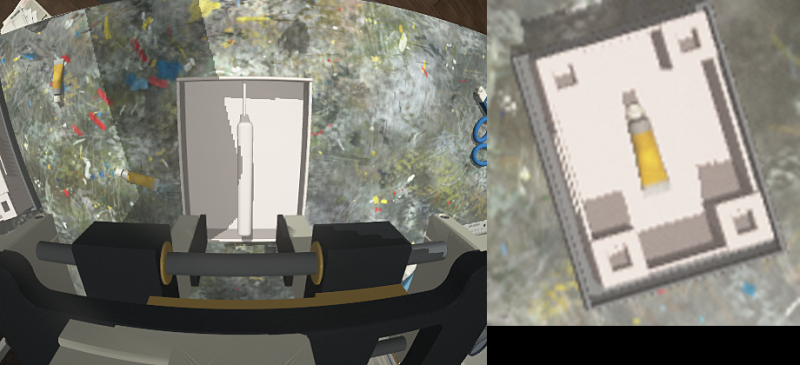

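The tube lies flat in the lower tray, clear of the blocks. The handle is between the fingers, with the bar at about x 239–253 in the view.

```bash
python3 - <<'E'
from h import *
s={"eef_pos":[0.479,0.2834,0.1989],"ee_rot":[3.1413,.0003,3.1375]}
k=560/487
print(wray(np.array([(246,122),(246,160),(246,215)])*k,.113,s).round(4))
g=cv2.cvtColor(cv2.imread("pics/w4.png"),cv2.COLOR_BGR2GRAY)
for r in (165,190,215):print(r,g[r,268:298].tolist())
E
```

```text
[[0.4219 0.2883 0.113 ]
 [0.4556 0.2882 0.113 ]
 [0.5089 0.2883 0.113 ]]
165 [156, 154, 248, 241, 246, 104, 221, 221, 227, 233, 236, 235, 235, 234, 235, 235, 234, 234, 233, 225, 223, 207, 158, 247, 237, 235, 235, 236, 236, 236]
190 [158, 157, 159, 160, 160, 119, 146, 149, 152, 153, 163, 247, 237, 235, 234, 234, 235, 235, 230, 227, 221, 194, 124, 167, 247, 237, 235, 235, 235, 235]
215 [157, 156, 157, 157, 155, 152, 214, 218, 225, 231, 235, 234, 233, 234, 234, 233, 234, 235, 228, 223, 207, 155, 126, 165, 246, 237, 235, 234, 235, 234]
```

```bash
python3 -m crank '[{"dx":0,"dy":0.002,"dz":-0.03,"twist":0,"grip":0},{"dx":0,"dy":0.002,"dz":-0.06,"twist":0,"grip":0},{"dx":0,"dy":0.002,"dz":-0.085,"twist":0,"grip":0},{"dx":0,"dy":0.002,"dz":-0.105,"twist":0,"grip":0},{"dx":0,"dy":0.002,"dz":-0.113,"twist":0,"grip":0}]' 50
python3 -m crank '[{"dx":0,"dy":0,"dz":0,"twist":0,"grip":-0.4},{"dx":0,"dy":0,"dz":0,"twist":0,"grip":-0.6},{"dx":0,"dy":0,"dz":0,"twist":0,"grip":-1},{"dx":0,"dy":0,"dz":0,"twist":0,"grip":-1},{"dx":0,"dy":0,"dz":0,"twist":0,"grip":-1}]' 50
python3 -m crank '[{"dx":0,"dy":0,"dz":0,"twist":0,"grip":-1},{"dx":0,"dy":0,"dz":0,"twist":0,"grip":-1},{"dx":0,"dy":0,"dz":0,"twist":0,"grip":-1},{"dx":0,"dy":0,"dz":0,"twist":0,"grip":-1},{"dx":0,"dy":0,"dz":0,"twist":0,"grip":-1}]' 50
```

```text
t: 9.52
eef_pos: [0.4777, 0.2848, 0.0828]
ee_rot: [-3.139, -0.003, 3.138]
force: [-0.4, -0.8, 0.3]
width: 0.0438
gripper_force: 0.0
t: 9.93
eef_pos: [0.4793, 0.287, 0.0868]
ee_rot: [3.14, 0.001, 3.139]
force: [-0.8, -0.6, 0.4]
width: 0.0158
gripper_force: 0.0
t: 10.35
eef_pos: [0.4792, 0.2867, 0.0865]
ee_rot: [3.141, 0.001, 3.139]
force: [-2.4, -1.9, 6.5]
width: 0.0135
gripper_force: 50.0
```

```bash
python3 -m crank '[{"dx":0,"dy":0,"dz":0.01,"twist":0,"grip":-1},{"dx":0,"dy":0,"dz":0.03,"twist":0,"grip":-1},{"dx":0,"dy":0,"dz":0.055,"twist":0,"grip":-1},{"dx":0,"dy":0,"dz":0.08,"twist":0,"grip":-1},{"dx":0,"dy":0,"dz":0.1,"twist":0,"grip":-1}]' 50
python3 -m crank '[{"dx":0,"dy":-0.015,"dz":0.01,"twist":0,"grip":-1},{"dx":0,"dy":-0.04,"dz":0.02,"twist":0,"grip":-1},{"dx":0,"dy":-0.07,"dz":0.02,"twist":0,"grip":-1},{"dx":0,"dy":-0.1,"dz":0.02,"twist":0,"grip":-1},{"dx":0,"dy":-0.13,"dz":0.02,"twist":0,"grip":-1}]'
python3 -m crank '[{"dx":0,"dy":-0.03,"dz":0,"twist":1,"grip":-1},{"dx":0,"dy":-0.06,"dz":0,"twist":3,"grip":-1},{"dx":0,"dy":-0.09,"dz":0,"twist":5,"grip":-1},{"dx":0,"dy":-0.12,"dz":0,"twist":7,"grip":-1},{"dx":0,"dy":-0.15,"dz":0,"twist":9,"grip":-1}]'
python3 -m crank '[{"dx":0,"dy":-0.03,"dz":0,"twist":2,"grip":-1},{"dx":0,"dy":-0.06,"dz":0,"twist":4,"grip":-1},{"dx":0,"dy":-0.09,"dz":0,"twist":5,"grip":-1},{"dx":-0.002,"dy":-0.12,"dz":0,"twist":5.9,"grip":-1},{"dx":-0.003,"dy":-0.14,"dz":0,"twist":5.9,"grip":-1}]'
```

```text
t: 10.77
eef_pos: [0.4786, 0.2864, 0.1874]
ee_rot: [3.141, 0.0, 3.139]
force: [0.9, 0.9, -4.5]
width: 0.0137
gripper_force: 50.0
t: 11.18
eef_pos: [0.4778, 0.1548, 0.2055]
ee_rot: [3.142, -0.001, 3.139]
force: [0.8, -0.4, -3.7]
width: 0.0137
gripper_force: 50.0
t: 11.6
eef_pos: [0.4776, 0.0048, 0.2055]
ee_rot: [3.141, -0.001, -2.986]
force: [0.2, -0.2, -4.0]
width: 0.0138
gripper_force: 50.0
t: 12.02
eef_pos: [0.4744, -0.1358, 0.2053]
ee_rot: [3.141, -0.001, -2.885]
force: [0.5, -0.2, -3.7]
width: 0.0137
gripper_force: 50.0
```

```bash
python3 -m crank '[{"dx":0,"dy":-0.015,"dz":0,"twist":0,"grip":-1},{"dx":0,"dy":-0.028,"dz":-0.01,"twist":0,"grip":-1},{"dx":0,"dy":-0.028,"dz":-0.03,"twist":0,"grip":-1},{"dx":0,"dy":-0.028,"dz":-0.045,"twist":0,"grip":-1},{"dx":0,"dy":-0.028,"dz":-0.055,"twist":0,"grip":-1}]'
python3 -m crank '[{"dx":0,"dy":0,"dz":0,"twist":0,"grip":-1},{"dx":0,"dy":0,"dz":0,"twist":0,"grip":-1},{"dx":0,"dy":0,"dz":0,"twist":0,"grip":-1},{"dx":0,"dy":0,"dz":0,"twist":0,"grip":-1},{"dx":0,"dy":0,"dz":0,"twist":0,"grip":-1}]'
python3 - <<'E'
from h import *
s=arm.get_state();print(np.round(s["eef_pos"],4).tolist(),np.round(s["ee_rot"],4).tolist(),np.round(s["force"],2),np.round(s["moment"],2))
w=arm.grab_frame("wrist")[:,:,::-1].copy();cv2.imwrite("pics/w5.png",w)
f=arm.grab_frame("side")[:,:,::-1].copy();cv2.imwrite("pics/side5.png",f)
b=cv2.resize(f[90:230,260:400],None,fx=3,fy=3,interpolation=2)
cv2.imwrite("pics/v5.png",cv2.resize(np.hstack([w,b]),(800,343),interpolation=3))
E
```

```text
t: 12.43
eef_pos: [0.474, -0.1618, 0.1488]
ee_rot: [3.14, -0.003, -2.886]
force: [-0.1, -0.2, -4.0]
width: 0.0135
gripper_force: 50.0
t: 12.85
eef_pos: [0.4764, -0.1614, 0.1515]
ee_rot: [-3.141, 0.001, -2.884]
force: [-0.2, -0.7, -3.7]
width: 0.0136
gripper_force: 50.0
[0.4764, -0.1614, 0.1515] [-3.1412, 0.0015, -2.884] [-0.2  -0.7  -3.66] [-0.02 -0.03  0.04]
```

View pics/v5.png

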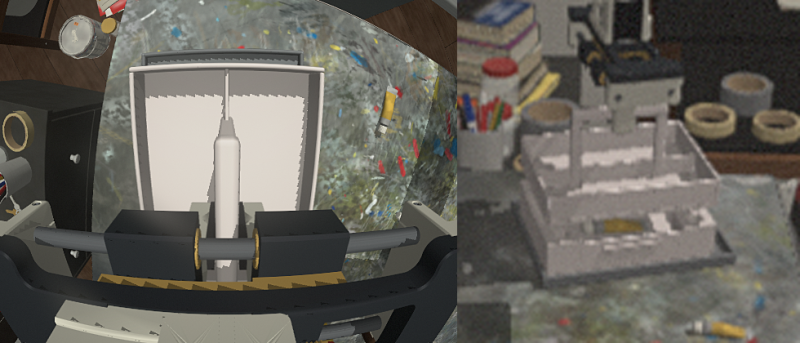

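The tray hangs level, centred and aligned over the lower tray; its near rim corners are at about (132,68) and (322,68) in the view. I check its offset in the tool from the rim and the bar end.

```bash
python3 - <<'E'
from h import *
s={"eef_pos":[0.4764,-0.1614,0.1515],"ee_rot":[-3.1412,.0015,-2.884]}
P=wray(np.array([(130,68),(324,68)])/.8163,.112,s);print(P.round(4));d=P[0]-P[1];print(np.hypot(*d[:2]),np.degrees(np.arctan2(d[1],d[0])))
a=np.radians(14.8);u=np.array([np.cos(a),np.sin(a)]);print(P.mean(0)[:2]+.1*u)
B=wray(np.array([(228,137)])/.8163,.178,s)[0,:2];print("bar end",B+.056*u)
g=cv2.cvtColor(cv2.imread("pics/w5.png"),cv2.COLOR_BGR2GRAY);print(g[70:100,250].tolist(),g[150:185,278].tolist())
E
```

```text
[[ 0.3983 -0.2567  0.112 ]
 [ 0.3609 -0.1149  0.112 ]]
0.1466507350201786 -75.23563697432216
[ 0.47626868 -0.16026921]
bar end [ 0.47425811 -0.16048274]
[79, 81, 76, 81, 116, 121, 112, 189, 231, 223, 207, 186, 154, 79, 83, 86, 118, 140, 135, 136, 138, 136, 135, 138, 137, 137, 136, 135, 136, 137] [162, 162, 162, 162, 161, 162, 162, 161, 162, 163, 163, 163, 164, 163, 160, 154, 164, 172, 177, 191, 204, 216, 224, 225, 223, 221, 220, 218, 219, 216, 215, 216, 215, 215, 217]
```

```bash
python3 -m crank '[{"dx":-0.001,"dy":-0.0025,"dz":-0.003,"twist":0,"grip":-1},{"dx":-0.001,"dy":-0.0025,"dz":-0.006,"twist":0,"grip":-1},{"dx":-0.001,"dy":-0.0025,"dz":-0.009,"twist":0,"grip":-1},{"dx":-0.001,"dy":-0.0025,"dz":-0.011,"twist":0,"grip":-1},{"dx":-0.001,"dy":-0.0025,"dz":-0.012,"twist":0,"grip":-1}]'
python3 -m crank '[{"dx":0,"dy":0,"dz":-0.001,"twist":0,"grip":-1},{"dx":0,"dy":0,"dz":-0.002,"twist":0,"grip":-1},{"dx":0,"dy":0,"dz":-0.003,"twist":0,"grip":-1},{"dx":0,"dy":0,"dz":-0.003,"twist":0,"grip":-1},{"dx":0,"dy":0,"dz":-0.003,"twist":0,"grip":-1}]'
python3 - <<'E'
from h import *
s=arm.get_state();print(np.round(s["eef_pos"],4).tolist(),np.round(s["ee_rot"],4).tolist(),np.round(s["force"],2),np.round(s["moment"],2))
E
```

```text
t: 13.37
eef_pos: [0.4745, -0.164, 0.138]
ee_rot: [3.141, -0.001, -2.885]
force: [-1.2, -0.4, -3.3]
width: 0.0137
gripper_force: 50.0
t: 13.78
eef_pos: [0.475, -0.164, 0.1356]
ee_rot: [-3.142, 0.0, -2.884]
force: [0.2, 0.3, -3.5]
width: 0.0135
gripper_force: 50.0
[0.475, -0.164, 0.1356] [-3.1416, 0.0002, -2.8844] [ 0.16  0.35 -3.53] [ 0.01 -0.18  0.04]
```

Already 2 mm below the block level with no contact, so the lugs appear to be entering. I continue gently.

```bash
python3 -m crank '[{"dx":0,"dy":0,"dz":-0.001,"twist":0,"grip":-1},{"dx":0,"dy":0,"dz":-0.002,"twist":0,"grip":-1},{"dx":0,"dy":0,"dz":-0.003,"twist":0,"grip":-1},{"dx":0,"dy":0,"dz":-0.004,"twist":0,"grip":-1},{"dx":0,"dy":0,"dz":-0.004,"twist":0,"grip":-1}]'
python3 - <<'E'
from h import *
s=arm.get_state();print(np.round(s["eef_pos"],4).tolist(),np.round(s["ee_rot"],4).tolist(),np.round(s["force"],2),np.round(s["moment"],2))
E
```

```text
t: 14.2
eef_pos: [0.4749, -0.164, 0.1314]
ee_rot: [3.142, -0.0, -2.884]
force: [1.0, 0.4, -4.8]
width: 0.0137
gripper_force: 50.0
[0.4749, -0.164, 0.1314] [3.1415, -0.0, -2.8844] [ 1.02  0.39 -4.77] [ 0.   -0.33  0.06]
```

```bash
python3 -m crank '[{"dx":0,"dy":0,"dz":-0.001,"twist":0,"grip":-1},{"dx":0,"dy":0,"dz":-0.002,"twist":0,"grip":-1},{"dx":0,"dy":0,"dz":-0.003,"twist":0,"grip":-1},{"dx":0,"dy":0,"dz":-0.004,"twist":0,"grip":-1},{"dx":0,"dy":0,"dz":-0.004,"twist":0,"grip":-1}]'
python3 -m crank '[{"dx":0,"dy":0,"dz":-0.0005,"twist":0,"grip":-1},{"dx":0,"dy":0,"dz":-0.001,"twist":0,"grip":-1},{"dx":0,"dy":0,"dz":-0.0015,"twist":0,"grip":-1},{"dx":0,"dy":0,"dz":-0.002,"twist":0,"grip":-1},{"dx":0,"dy":0,"dz":-0.002,"twist":0,"grip":-1}]'
python3 - <<'E'
from h import *
s=arm.get_state();print(np.round(s["eef_pos"],4).tolist(),np.round(s["ee_rot"],4).tolist(),np.round(s["force"],2),np.round(s["moment"],2))
E
```

```text
t: 14.62
eef_pos: [0.4748, -0.164, 0.1274]
ee_rot: [3.142, -0.0, -2.884]
force: [1.4, 0.1, -5.1]
width: 0.0134
gripper_force: 50.0
t: 15.03
eef_pos: [0.475, -0.1641, 0.1256]
ee_rot: [-3.141, 0.0, -2.884]
force: [0.9, 0.3, -3.2]
width: 0.0135
gripper_force: 50.0
[0.475, -0.1641, 0.1256] [-3.1414, 0.0002, -2.8843] [ 0.92  0.27 -3.23] [-0.13 -0.44  0.1 ]
```

```bash
python3 -m crank '[{"dx":0,"dy":0,"dz":-0.0003,"twist":0,"grip":-1},{"dx":0,"dy":0,"dz":-0.0006,"twist":0,"grip":-1},{"dx":0,"dy":0,"dz":-0.001,"twist":0,"grip":-1},{"dx":0,"dy":0,"dz":-0.001,"twist":0,"grip":-1},{"dx":0,"dy":0,"dz":-0.001,"twist":0,"grip":-1}]'
python3 -m crank '[{"dx":0,"dy":0,"dz":0,"twist":0,"grip":-0.5},{"dx":0,"dy":0,"dz":0,"twist":0,"grip":-0.3},{"dx":0,"dy":0,"dz":0,"twist":0,"grip":-0.2},{"dx":0,"dy":0,"dz":0,"twist":0,"grip":-0.1},{"dx":0,"dy":0,"dz":0,"twist":0,"grip":0}]'
python3 -m crank '[{"dx":0,"dy":0,"dz":0,"twist":0,"grip":0},{"dx":0,"dy":0,"dz":0,"twist":0,"grip":0},{"dx":0,"dy":0,"dz":0.02,"twist":0,"grip":0},{"dx":0,"dy":0,"dz":0.05,"twist":0,"grip":0},{"dx":0,"dy":0,"dz":0.08,"twist":0,"grip":0}]'
python3 -m crank '[{"dx":0,"dy":0,"dz":0.02,"twist":0,"grip":0},{"dx":0,"dy":0,"dz":0.02,"twist":0,"grip":0},{"dx":0,"dy":0,"dz":0.02,"twist":0,"grip":0},{"dx":0,"dy":0,"dz":0.02,"twist":0,"grip":0},{"dx":0,"dy":0,"dz":0.02,"twist":0,"grip":0}]'
python3 - <<'E'
from h import *
w=arm.grab_frame("wrist")[:,:,::-1].copy();cv2.imwrite("pics/w6.png",w)
f=arm.grab_frame("side")[:,:,::-1].copy();cv2.imwrite("pics/side6.png",f)
b=cv2.resize(f[90:230,260:400],None,fx=3,fy=3,interpolation=2)
cv2.imwrite("pics/v6.png",cv2.resize(np.hstack([w[:,80:460],b]),(800,420)))
E
```

```text
t: 15.45
eef_pos: [0.4751, -0.1642, 0.1255]
ee_rot: [-3.141, 0.001, -2.884]
force: [-2.1, 0.4, 5.9]
width: 0.0137
gripper_force: 50.0
t: 15.87
eef_pos: [0.4748, -0.164, 0.1245]
ee_rot: [3.142, -0.0, -2.884]
force: [-0.7, 0.6, -0.4]
width: 0.0403
gripper_force: 0.0
t: 16.28
eef_pos: [0.4741, -0.1641, 0.2048]
ee_rot: [3.141, -0.002, -2.884]
force: [0.8, 1.2, 0.3]
width: 0.0438
gripper_force: 0.0
t: 16.7
eef_pos: [0.4742, -0.164, 0.2235]
ee_rot: [3.141, -0.002, -2.885]
force: [-0.2, -0.0, -0.1]
width: 0.0438
gripper_force: 0.0
```

View pics/v6.png

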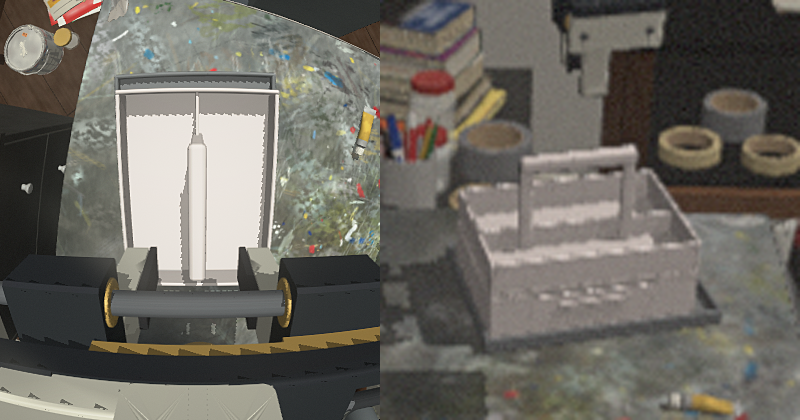

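The trays are stacked flush with no visible gap: the side view shows one continuous wall at crop (490–700, 250–340). The contact height of 0.1255 matches the expected home height, and the gripper is clear.

```bash
python3 -c "
from station import arm
print(arm.job_done())"
```

```text
the job is handed in; nothing more can be done
None
```

I put the largest paint tube in the lower tray, stacked the upper tray on it with the lugs home and flush as far as height, force and pictures show, let go, and handed the job in at about 17 s; the first grasp at the tube missed and nudged it a few mm.

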